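# Hold a clamping spindle over its flip-cap storage tube

## Robot

A 7-joint arm with a two-finger parallel gripper is mounted at the origin on a cart in front of the work surface, level with it; the furniture and walls round the work are solid. World frame = base frame: x ahead of the robot, y to its left, z up, the work surface at z = 0. Lengths are in m, angles in rad, forces in N, time in s.
With the tool pointing down it reaches from about 0.35 to 0.9 m from the base axis. Payload 7.2 kg.
Tool frame: the origin (TCP) lies on the centre line of the jaws, within the pads' length; the fingertips stand 11 mm ahead of it and the grasp point (between the pads) lies 8 mm behind it; z points along the fingers, y is the line along which they close (so a half turn about z gives the same grasp; the last joint's range is limited). The gripper opens to 85 mm and grips with 20 to 120 N. Pads are 22 mm wide; open, the fingers measure 114 mm over their backs; the gripper's body (76 mm by 85 mm) begins 54 mm behind the grasp point. The pads swing forward as they close: fully open they stand 13 mm farther back than shut.
Start: joints at [-1.374, 0.411, -0.013, 1.596, 0.006, 1.134, -0.082], TCP at [0.164, 0.603, 0.242] pointing down, gripper open.
Joint ranges: [-2.95, 2.95], [-0.29, 1.99], [-1.47, 1.44], [0.14, 2.54], [-1.03, 4.17], [0.13, 1.85], [-2.86, 2.86]. Speed limits (rad/s): [2.39, 2.39, 3.01, 3.01, 3.14, 3.14, 3.14].

## Interface

Orientations are given as a unit quaternion [w, x, y, z].
In Python, from rig import manip gives the robot as it stands.
- The arm moves only by the tool servo_tool, never from a script. Its argument "motion" is a list of rows, each an object of numbers: "tx", "ty", "tz": the shift along the tool's x, y, z normalised to -1 to 1, where 1 is 2 cm; "rx", "ry", "rz": the turn, a rotation vector about the tool's x, y, z normalised to -1 to 1, where 1 is 6 degrees. In form: [{"tx": .., "ty": .., "tz": .., "rx": .., "ry": .., "rz": ..}, ...]. A call has exactly 5 rows; each row shifts and turns the commanded pose from where the row before left it, along the tool's axes as they then stand; what a row does not reach is not made up. A row lasts 1/8 s, in which the tool goes at most 62.5 mm and 10.7 degrees, less where a joint would pass 70% of its speed; a pose out of reach is approached as far as the arm can. A call with a number of a shift or a turn outside -1 to 1 is refused whole. A call with a gripper value outside its range is refused whole. "gripper" is the opening, from -1 (shut) to 1 (fully open), set as the call begins (left out, the last holds). The fingers move at their own pace and stop on an object; the grip force is fixed at half the most. Time passes only in rows, so rows that do not move let the fingers close, or fill a call up. It gives the time, the measured TCP pose, the force, the opening and the grip force at its end, in the units of the state.
- manip.state(): the state, without advancing time (a new reading comes with each control period).
- manip.capture(name): name is "scene" or "top"; returns a dict with "image" (384x512x3 uint8, blue, green, red), "fx", "fy", "cx", "cy" (pixels), "k1" (the pictures are not rectified: a ray, as slopes to the right and down, at radius r is drawn at 1 + k1 r^2 times it, then the intrinsics apply), "rvec" (rotation vector, rad) and "tvec" (3), from world to camera coordinates, as OpenCV has them. Camera axes: x right, y down, z forward; pixel columns grow to the right and rows downward; lengths in m; the calibration is good to about 2 mm. A picture is of the moment at which its call begins. There is no depth.
- manip.sign_off(): hands the job in; it is judged then, once.
The state is a dict: "clock": time; "q": joint angles; "joint_velocities": joint speeds; "joint_efforts": joint torques, N m; "tcp_pos": TCP position; "ee_rot": TCP orientation; "ft_force": force on the tool from outside, world axes, zero at the start; "moment": the same for the moment, N m; "grip_width": finger opening in m; "gripper_force": force on a finger pad.
Only numpy, scipy, OpenCV 4.12 (cv2) and the standard library are available. Lean on these libraries where they do the work, as an engineer would, in place of code of your own. Each camera call takes 0.05 s, during which the arm holds its last target. There are 200 camera calls.

## Task

First flip the cap of the oblong storage tube right open, upright or further back, so that it stays open. Then take the standing clamping spindle by its head, lift it clear over the bench vice and hold it upright and still about 1 cm above the open tube, its oblong foot centred over the mouth and turned to match it so that it would drop straight in. Do not let the spindle bump the vice, the rack or the tubes on the way, leave the other two caps and the loose parts as they are, and finish while still holding the spindle in the air: I want to look into the tube before it goes in.

Things in the scene. Friction and masses are not known exactly. Their poses are not given: they have to be found in the camera images.
- spindle: Clamping spindle, 0.1 to 0.2 kg, bare metal, standing upright on its oblong foot on the worktop to the right of the vice. Origin: centre of the underside of the foot; z up along the spindle. Foot 36 mm (its x) by 50 mm (its y), 12 mm thick; 12 mm thick shank above 22 mm; round head of 24 mm diameter from 54 mm to the top at 86 mm, to be gripped there from above (any direction).
- rack: Fixed low channel rack to the left of the vice, 100 mm (its x) by 222 mm (its y), plate 6 mm, rails to 16 mm high. Origin: centre of its underside; its -x side is its front, facing the vice. The three tubes stand in it in a row along y, 68 mm apart, in any order, all turned like the rack (fixed).
- tube_oblong: Target tube: fixed oblong storage tube, outside 68 mm (its x, front to back) by 54 mm (its y), wall 3 mm, so the mouth is 62 x 48 mm; the rim is 70 mm above its origin (76 mm above the worktop). The spindle's foot fits with its 50 mm side along the tube's x. Origin: centre of its underside, on the rack plate.
- tube_oblong_mouth (a point): Centre of the mouth of the oblong tube, in the plane of its rim; axes as the tube (x to the back, where the hinge is; z up).
- tube_oblong_cap_hinge (a point): Middle of the hinge line of the oblong tube's cap, at rim height, 38 mm behind the mouth's centre; the hinge runs along the tube's y. It does not move.
- tube_oblong_cap_tab (a point): Centre of the thumb tab at the front of the oblong tube's cap, 14 mm wide (along the hinge), 6 mm thick, standing 28 mm proud of the cap's front edge; this point is 86 mm from the hinge line, 3.5 mm above it when shut. Axes turn with the cap; equal to the tube's when shut. It can be pinched by its two sides from above and swung up in an arc, or pushed on from the front once raised.
- tube_oblong_cap (a joint): Opening of the oblong tube's cap: 0 shut, 1.57 upright, 2.0 fully back at its stop. Stiff hinge (0.03 N m): it stays where it is left. Starts between shut and 0.35.
- tube_square_cap_tab (a point): Thumb tab of the cap of the square tube (44 x 44 mm outside, same height); starts shut or nearly. Leave alone.
- tube_round_cap_tab (a point): Thumb tab of the cap of the round tube (44 mm outside diameter, same height); this cap starts standing open, its tab up to about 0.15 m above the worktop. Leave alone.
- bench_vice: Fixed blue bench vice between the spindle and the rack, 215 x 104 mm, 101 mm high. Origin: middle of its underside; its long axis is x.
- gear: Loose spur gear, 60 mm diameter, 22 mm high, lying flat beyond the spindle. Leave alone.
- star_knob: Loose black star knob, 38 mm wide, 43 mm high, between vice and toggle clamp. Leave alone.
- fitting: Loose brass hose fitting, 40 mm long, 19 mm high, lying near the front edge to the right. Leave alone.
- tube_square: The square tube itself, fixed in the rack; origin at the centre of its underside.
- tube_round: The round tube itself, fixed in the rack; origin at the centre of its underside.

How it is judged:
By the outcome, as a careful person would: the job done as asked, in the order asked, and still so for the second after the job is handed in, while the arm keeps its last pose, push and grip.
It also fails if it takes over 58 s, if anything falls off the work surface, if the arm or the gripper's body presses on something with over 40 N, if the wrist force passes 120 N, or if a joint passes its speed limit or range.

## Working session

There is one attempt and no reset: what is moved stays moved. The work goes in short steps, Python scripts to look and compute and a tool call to move; the robot and the scene stay as the last step left them, time stands still between calls to the robot, and variables do not carry over. Pictures are saved under pics/ and viewed, at most 10 in all, crops included, and the job is handed in when it is done.

Besides the shell and the picture viewer there is one more tool, called after "Request:" as a command line: name --argument value ..., lists and objects as JSON in quotes. servo_tool: Moves the arm, as the interface text tells. Scaled input: -1 to 1 covers 2 cm each way for a shift and 6 degrees each way for a turn. Its arguments: {"type":"object","properties":{"motion":{"type":"array","items":{"type":"object","properties":{"tx":{"type":"number","minimum":-1,"maximum":1},"ty":{"type":"number","minimum":-1,"maximum":1},"tz":{"type":"number","minimum":-1,"maximum":1},"rx":{"type":"number","minimum":-1,"maximum":1},"ry":{"type":"number","minimum":-1,"maximum":1},"rz":{"type":"number","minimum":-1,"maximum":1}}}},"gripper":{"type":"number"}},"required":["motion"]}

```bash
mkdir -p pics; cat > h.py <<'E'
import numpy as np, cv2
from scipy.spatial.transform import Rotation as R
from rig import manip
def cap(n,f=None):
    c=manip.capture(n)
    if f: cv2.imwrite(f,c["image"])
    np.save(n+"_cal.npy",{k:c[k] for k in c if k!="image"},allow_pickle=True); return c
def cal(n): return np.load(n+"_cal.npy",allow_pickle=True).item()
def proj(n,P):
    c=cal(n); P=np.atleast_2d(P); Rm=cv2.Rodrigues(np.array(c["rvec"],float))[0]
    p=P@Rm.T+np.array(c["tvec"]).ravel(); s=p[:,:2]/p[:,2:]; s=s*(1+c["k1"]*(s**2).sum(1,keepdims=True))
    return s*[c["fx"],c["fy"]]+[c["cx"],c["cy"]]
def ray(n,uv):
    c=cal(n); K=np.array([[c["fx"],0,c["cx"]],[0,c["fy"],c["cy"]],[0,0,1.]])
    s=cv2.undistortPoints(np.array(uv,float).reshape(-1,1,2),K,np.array([c["k1"],0,0,0.]))[:,0]
    Rm=cv2.Rodrigues(np.array(c["rvec"],float))[0]; o=-Rm.T@np.array(c["tvec"]).ravel()
    return o,np.c_[s,np.ones(len(s))]@Rm
def atz(n,uv,z):
    o,d=ray(n,uv); return o+d*((z-o[2])/d[:,2:])
E
python3 - <<'E'
from h import *
for n in("scene","top"):
    c=cap(n,f"pics/{n}0.png"); print(n,{k:np.round(v,3).tolist() for k,v in cal(n).items()}, ray(n,[[256,192]])[0])
s=manip.state(); print(s)
E
```

```text
scene {'fx': 434.764, 'fy': 434.764, 'cx': 258.317, 'cy': 190.118, 'k1': -0.057, 'rvec': [2.253, -0.531, 0.225], 'tvec': [-0.36, 0.323, 0.965]} [ 0.10807929 -0.6116281   0.88281992]
top {'fx': 468.144, 'fy': 468.144, 'cx': 250.523, 'cy': 186.265, 'k1': 0.029, 'rvec': [2.1, -2.157, 0.2], 'tvec': [0.185, 0.503, 1.091]} [0.30223782 0.18056988 1.16353167]
{'clock': 0.1, 'q': array([-1.37418113,  0.41180276, -0.0126888 ,  1.59695074,  0.00560729,
        1.13431353, -0.08218223]), 'joint_velocities': array([ 0.000162  , -0.00057199,  0.00093156, -0.00152089,  0.00302484,
        0.00124799, -0.00013713]), 'joint_efforts': array([ 2.72589663e-03, -6.01837277e+01,  6.84380829e-01, -3.00088048e+01,
        1.39727374e-02,  6.54007730e-03,  8.74674583e-06]), 'tcp_pos': array([0.16352051, 0.60278572, 0.24155191]), 'ee_rot': array([-3.63943391e-05,  1.32009248e-01,  9.91248224e-01, -7.18478436e-04]), 'ft_force': array([0.07118297, 0.0175501 , 0.22178729]), 'moment': array([ 0.02886441,  0.02983318, -0.01909701]), 'gripper_force': 0.0, 'grip_width': 0.08545657632607656}
```

View pics/scene0.png

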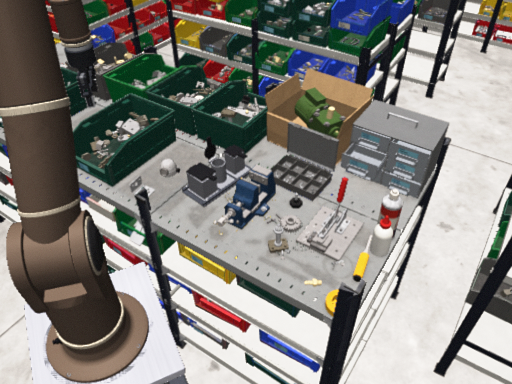

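View pics/top0.png

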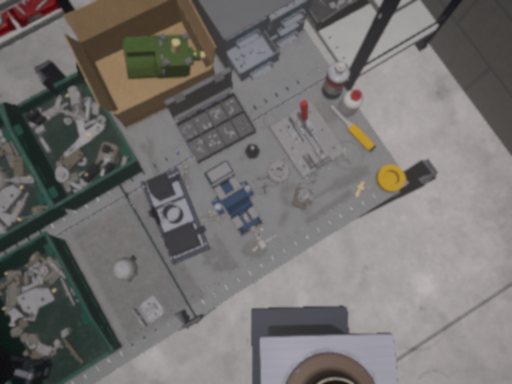

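The scene view shows the rack with three tubes at about (190-245, 150-195), the vice at (250,200) and the spindle at (278,240). In the top view the rack is at (175,215), the vice at (238,200) and the spindle at (302,198). I'll enlarge both.

```bash
python3 - <<'E'
import cv2, numpy as np
a=cv2.imread("pics/scene0.png")[135:265,170:330]; b=cv2.imread("pics/top0.png")[150:270,135:325]
cv2.imwrite("pics/scene0c.png",cv2.resize(a,None,fx=4.6,fy=4.6,interpolation=cv2.INTER_CUBIC))
cv2.imwrite("pics/top0c.png",cv2.convertScaleAbs(cv2.resize(b,None,fx=4.2,fy=4.2,interpolation=cv2.INTER_CUBIC),alpha=1.6))
E
```

```text
(no output)
```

View pics/scene0c.png

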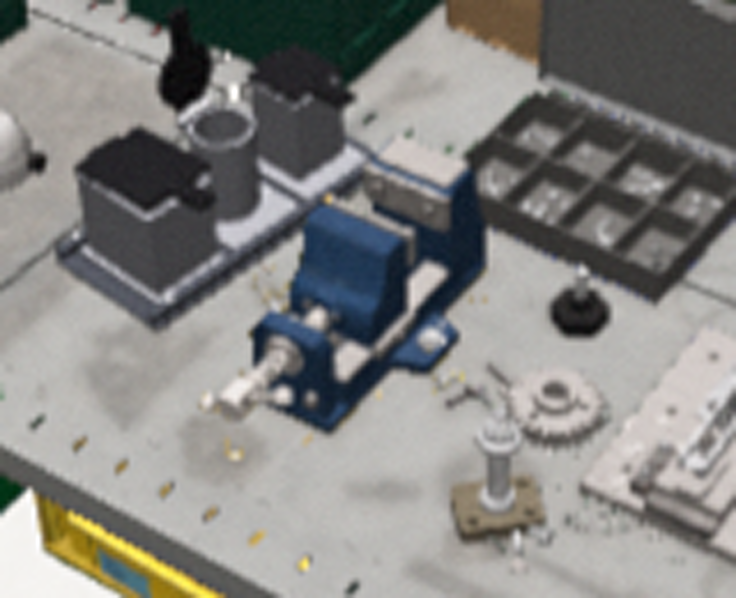

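View pics/top0c.png

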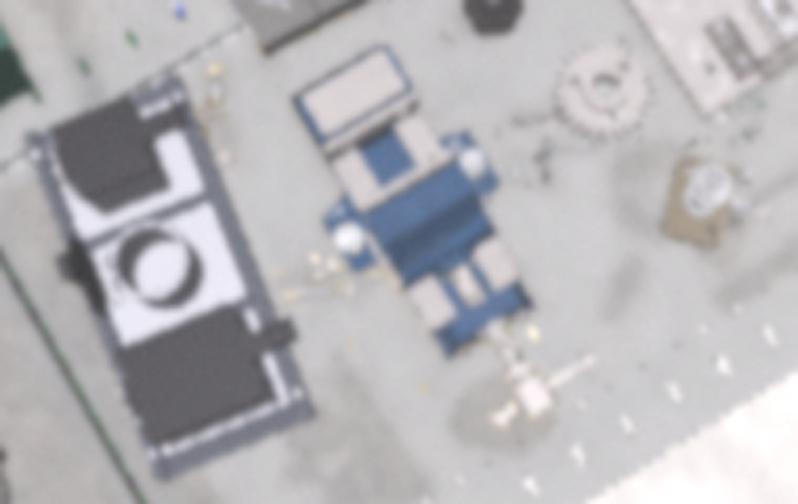

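Near tube (scene crop (150,210), top crop (200,375)) is the big oblong one, nearly shut, with its tab towards the vice. The round tube is in the middle with its cap open to the left, and the square one is far. The spindle head is at scene crop (500,435) and its foot in both views. I'll compute first estimates.

```bash
python3 - <<'E'
from h import *
T=lambda l:np.array(l)/4.2+[134.6,149.6]
S=lambda l:np.array(l)/4.6+[169.6,134.6]
np.set_printoptions(precision=4,suppress=True)
print("rack T",atz("top",T([[35,132],[160,475],[312,410],[180,80]]),.012))
print("rack S",atz("scene",S([[152,325],[60,250],[372,150]]),.008))
print("near cap T",atz("top",T([[122,352],[240,305],[280,395],[160,440],[280,333]]),.081))
print("near cap S",atz("scene",S([[78,172],[140,130],[225,170],[165,220],[203,192]]),.081))
print("foot S",atz("scene",S([[452,490],[460,532],[545,512],[532,478]]),.012)[:, :2])
print("foot T",atz("top",T([[682,155],[735,165],[660,235],[712,248]]),.012)[:, :2])
print("head",atz("top",T([[712,186]]),.086),atz("scene",S([[499,430]]),.086))
E
```

```text
rack T [[0.5341 0.4401 0.012 ]
 [0.3305 0.3651 0.012 ]
 [0.3653 0.2772 0.012 ]
 [0.5636 0.3541 0.012 ]]
rack S [[0.3581 0.2753 0.008 ]
 [0.3293 0.3692 0.008 ]
 [0.5573 0.3704 0.008 ]]
near cap T [[0.3959 0.3752 0.081 ]
 [0.42   0.3104 0.081 ]
 [0.3701 0.2888 0.081 ]
 [0.3476 0.3541 0.081 ]
 [0.404  0.2885 0.081 ]]
near cap S [[0.3451 0.3525 0.081 ]
 [0.3951 0.3748 0.081 ]
 [0.4286 0.3123 0.081 ]
 [0.3775 0.2845 0.081 ]
 [0.4082 0.2986 0.081 ]]
foot S [[0.4626 0.065 ]
 [0.4522 0.0351]
 [0.5023 0.0264]
 [0.5081 0.0524]]
foot T [[0.5101 0.0554]
 [0.5032 0.0242]
 [0.4624 0.0706]
 [0.4539 0.0402]]
head [[0.4788 0.0476 0.086 ]] [[0.4749 0.0343 0.086 ]]
```

```bash
cat > m.py <<'E'
from h import *
def rz(a): return np.array([[np.cos(a),-np.sin(a),0],[np.sin(a),np.cos(a),0],[0,0,1]])
def pl(p,L): return np.asarray(L,float)@rz(p[2]).T+[p[0],p[1],0]
def box(x0,x1,y0,y1,z): return [[x0,y0,z],[x1,y0,z],[x1,y1,z],[x0,y1,z]]
def capf(th,L): # points in cap frame: r (from hinge, forward), y, h -> rack frame
    L=np.asarray(L,float); r,y,h=L.T
    return np.c_[.038-r*np.cos(th)-h*np.sin(th)*-1*1, y+.068, .076+r*np.sin(th)+h*np.cos(th)]
def circ(r,z,n=32): t=np.linspace(0,2*np.pi,n); return np.c_[r*np.cos(t),r*np.sin(t),0*t+z]
def overlay(polys,n,img,roi,f):
    x0,y0,w,h,s=roi; im=cv2.resize(img[y0:y0+h,x0:x0+w],None,fx=s,fy=s,interpolation=cv2.INTER_CUBIC)
    for P,col,cl in polys:
        q=(proj(n,P)+.5-[x0,y0])*s-.5
        cv2.polylines(im,[np.round(q*8).astype(int)],cl,col,1,cv2.LINE_AA,3)
    return im
E
python3 - <<'E'
from m import *
from scipy.optimize import least_squares
T=lambda l:np.array(l,float)/4.2+[134.6,149.6]
S=lambda l:np.array(l,float)/4.6+[169.6,134.6]
cm=lambda th:capf(th,[[.072,-.027,.007],[.072,.027,.007],[.10,0,.0035]])
rk=[[.05,-.111,.016],[.05,.111,.016],[-.05,.111,.016],[-.05,-.111,.016]]
rT=T([[35,132],[160,475],[312,410],[180,80]])
rkS=[[-.05,.111,.0],[.05,.111,.016]]; rS=S([[152,325],[60,250]])
def f(p):
    c=pl(p,cm(p[3]))
    return np.r_[(proj("top",pl(p,rk))-rT).ravel(),(proj("scene",pl(p,rkS))-rS).ravel(),
     (proj("top",c)-T([[240,305],[280,395],[296,332]])).ravel(),(proj("scene",c)-S([[222,170],[165,218],[213,200]])).ravel()]
p=least_squares(f,[.448,.359,1.92,.1],loss="soft_l1").x; print("rack",p,np.round(f(p),1).tolist())
ft=box(-.018,.018,-.025,.025,.012)
FT=T([[682,155],[735,165],[712,248],[660,235]]); FS=S([[532,478],[545,512],[460,532],[452,490]])
FT=T([[660,235],[712,248],[735,165],[682,155]]); FS=S([[452,490],[460,532],[545,512],[532,478]])
def g(p,k): 
    m=np.roll(np.array(ft),k,0); return np.r_[(proj("top",pl(p,m))-FT).ravel(),(proj("scene",pl(p,m))-FS).ravel()]
best=min((least_squares(g,[.481,.046,a],args=(0,),loss="soft_l1") for a in np.arange(0,6.3,.5)),key=lambda r:r.cost)
s=best.x; print("spindle",s,np.round(g(s,0),1).tolist())
np.save("fit.npy",np.r_[p,s])
polys=[(pl(p,box(-.05,.05,-.111,.111,z)),(0,0,255),True) for z in(0,.016)]+[(pl(p,box(-.034,.034,.041,.095,.076)),(0,255,255),True)]
polys+=[(pl(p,capf(p[3],[[.0,-.027,.007],[.072,-.027,.007],[.072,-.007,.007],[.1,-.007,.007],[.1,.007,.007],[.072,.007,.007],[.072,.027,.007],[0,.027,.007]])),(0,255,0),True)]
polys+=[(pl(s,box(-.018,.018,-.025,.025,z)),(0,0,255),True) for z in(0,.012)]+[(pl(s,circ(.012,z)),(0,255,0),True) for z in(.054,.086)]
a=overlay(polys,"top",cv2.imread("pics/top0.png"),(140,165,75,100,5.3),)
b=overlay(polys,"scene",cv2.imread("pics/scene0.png"),(180,150,75,60,5.3))
c=overlay(polys,"top",cv2.imread("pics/top0.png"),(285,180,37,40,5.3))
d=overlay(polys,"scene",cv2.imread("pics/scene0.png"),(260,220,37,40,5.3))
H=np.zeros((532,800,3),np.uint8); H[:a.shape[0],:a.shape[1]]=a; H[:b.shape[0],400:400+b.shape[1]]=b; H[320:320+c.shape[0],400:400+c.shape[1]]=c; H[320:320+d.shape[0],600:600+d.shape[1]]=d
cv2.imwrite("pics/ov1.png",H)
E
```

```text
rack [0.44784741 0.35791047 1.93618339 0.00711181] [-2.0, -0.1, -0.2, 1.7, 2.2, 1.2, 1.0, -2.6, 2.0, 2.4, -0.8, -0.8, -0.6, -0.8, -1.6, -0.5, 1.8, -1.0, -1.5, 0.2, -3.1, -1.2, 0.3, 3.3]
spindle [0.48211213 0.04661695 4.44407963] [-0.0, -0.1, 1.8, 0.2, 0.7, 0.7, -0.8, -0.3, -0.9, -1.4, 0.2, -0.3, 0.4, 1.1, 0.0, -1.6]Traceback (most recent call last):
  File "<stdin>", line 25, in <module>
TypeError: overlay() missing 1 required positional argument: 'f'
```

```bash
sed -i 's/def overlay(polys,n,img,roi,f)/def overlay(polys,n,img,roi)/' m.py; cat > ov.py <<'E'
from m import *
def draw(p,s,top,scene,out,k=5.3):
    polys=[(pl(p,box(-.05,.05,-.111,.111,z)),(0,0,255),True) for z in(0,.016)]+[(pl(p,box(-.034,.034,.041,.095,.076)),(0,255,255),True)]
    polys+=[(pl(p,capf(p[3],[[.0,-.027,.007],[.072,-.027,.007],[.072,-.007,.007],[.1,-.007,.007],[.1,.007,.007],[.072,.007,.007],[.072,.027,.007],[0,.027,.007]])),(0,255,0),True)]
    if len(s): polys+=[(pl(s,box(-.018,.018,-.025,.025,z)),(0,0,255),True) for z in(0,.012)]+[(pl(s,circ(.012,z)),(0,255,0),True) for z in(.054,.086)]
    t=cv2.convertScaleAbs(cv2.imread(top),alpha=1.6); S=cv2.imread(scene)
    H=np.zeros((532,800,3),np.uint8)
    for n,im,roi,x,y in(("top",t,(140,165,75,100,k),0,0),("scene",S,(180,150,75,60,k),400,0),("top",t,(285,180,37,40,k),400,320),("scene",S,(260,220,37,40,k),600,320)):
        a=overlay(polys,n,im,roi); H[y:y+a.shape[0],x:x+a.shape[1]]=a[:532-y,:800-x]
    cv2.imwrite(out,H)
E
python3 - <<'E'
from ov import *
from scipy.optimize import least_squares
T=lambda l:np.array(l,float)/4.2+[134.6,149.6]
S=lambda l:np.array(l,float)/4.6+[169.6,134.6]
ft=np.array(box(-.018,.018,-.025,.025,.012))
FT=T([[660,235],[712,248],[735,165],[682,155]]); FS=S([[452,490],[460,532],[545,512],[532,478]])
g=lambda p: np.r_[(proj("top",pl(p,ft))-FT).ravel(),(proj("scene",pl(p,ft))-FS).ravel()]
s=min((least_squares(g,[.481,.046,a],loss="soft_l1") for a in np.arange(0,6.3,.5)),key=lambda r:r.cost).x
p=np.array([0.44784741,0.35791047,1.93618339,0.00711181])
np.save("fit.npy",np.r_[p,s])
draw(p,s,"pics/top0.png","pics/scene0.png","pics/ov1.png")
E
```

```text
(no output)
```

View pics/ov1.png

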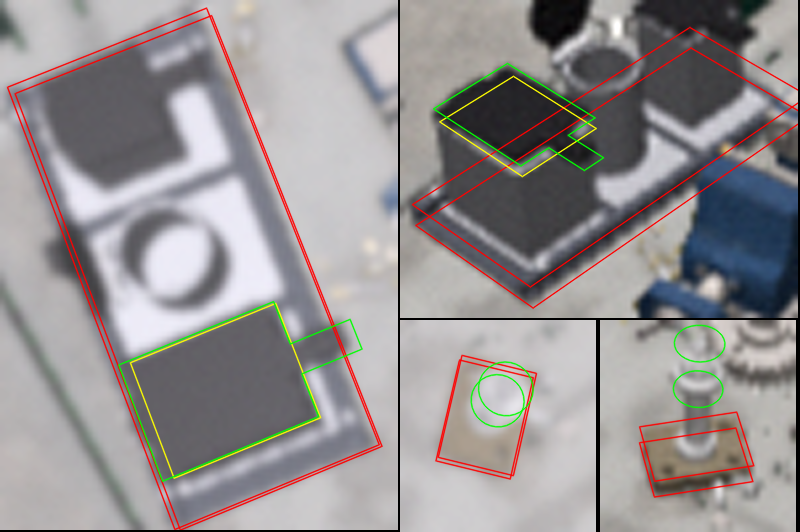

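The overlay matches the oblong tube and the spindle foot. The cap's tab shows slightly higher than the shut model (scene overlay (581,142) against (585,152)), so I'll triangulate the tab.

```bash
cat >> m.py <<'E'
def tri(uvT,uvS):
    A=[];b=[]
    for n,uv in(("top",uvT),("scene",uvS)):
        o,d=ray(n,[uv]); d=d[0]/np.linalg.norm(d[0]); M=np.eye(3)-np.outer(d,d); A.append(M);b.append(M@o)
    return np.linalg.lstsq(np.vstack(A),np.hstack(b),rcond=None)[0]
def plan(pos,yaw,tilt=0,tax=None,N=5,start=None):
    """rows to reach tcp pos, tool down with tool y along yaw (mod pi), then tilted by tilt about world axis tax"""
    st=manip.state(); q=st["ee_rot"]; R0=R.from_quat(np.r_[q[1:],q[0]]); p0=np.array(st["tcp_pos"])
    if start: p0,R0=start
    best=None
    for k in(0,np.pi):
        y=np.array([np.cos(yaw+k),np.sin(yaw+k),0]); z=np.array([0,0,-1.]); Rg=R.from_matrix(np.c_[np.cross(y,z),y,z])
        if tax is not None: Rg=R.from_rotvec(tilt*np.array(tax))*Rg
        v=(R0.inv()*Rg).as_rotvec()
        if best is None or np.linalg.norm(v)<np.linalg.norm(best[0]): best=(v,Rg)
    v,Rg=best; w=v/N; step=(np.array(pos)-p0)/N; Rc=R0; rows=[]
    for i in range(N):
        t=Rc.inv().apply(step)/.02; rows.append(np.r_[t,w/np.radians(6)].round(2)); Rc=Rc*R.from_rotvec(w)
    print("deg",np.degrees(v).round(1),"max",np.abs(rows).max())
    for r in rows: print(r.tolist())
    return np.array(pos),Rg
E
python3 - <<'E'
from m import *
f=np.load("fit.npy"); p=f[:4]
T=lambda l:np.array(l,float)/4.2+[134.6,149.6]
S=lambda l:np.array(l,float)/4.6+[169.6,134.6]
X=np.array([np.cos(p[2]),np.sin(p[2])]); Y=np.array([-X[1],X[0]])
for a,b in(([297,333],[214,197]),([278,333],[199,190]),([240,305],[222,170]),([280,395],[165,218]),([122,352],[140,130]),([160,440],[78,172])):
    w=tri(T(a),S(b)); d=w[:2]-p[:2]; print(w.round(4),"rack frame",d@X,d@Y-.068)
c=pl(p,[[0,.068,.076],[-.048,.068,.08]]);print(c)
print(manip.state()["tcp_pos"])
plan([.404,.285,.20],p[2]+np.pi/2,N=20)
E
```

```text
[0.4051 0.2773 0.0936] rack frame -0.05997910070795369 0.0006972987479475223
[0.4027 0.2885 0.0924] rack frame -0.048669811708482016 -0.0010628236511701916
[0.4225 0.3092 0.0849] rack frame -0.036425581480235544 -0.026894402627887795
[0.3742 0.2877 0.0805] rack frame -0.03923070667200794 0.025847499337708343
[0.3956 0.3753 0.0805] rack frame 0.0349379876726566 -0.025450929126795176
[0.3467 0.3547 0.079 ] rack frame 0.03316069844617394 0.02765049672496403
[[0.38433639 0.33361333 0.076     ]
 [0.40148731 0.28878203 0.08      ]]
[0.16352051 0.60278572 0.24155191]
deg [-0.1  0.  53.9] max 1.0
[-0.79, -0.61, 0.1, -0.0, 0.0, 0.45]
[-0.82, -0.57, 0.1, -0.0, 0.0, 0.45]
[-0.84, -0.53, 0.1, -0.0, 0.0, 0.45]
[-0.87, -0.49, 0.1, -0.0, 0.0, 0.45]
[-0.89, -0.45, 0.1, -0.0, 0.0, 0.45]
[-0.91, -0.41, 0.1, -0.0, 0.0, 0.45]
[-0.93, -0.37, 0.1, -0.0, 0.0, 0.45]
[-0.94, -0.32, 0.1, -0.0, 0.0, 0.45]
[-0.96, -0.28, 0.1, -0.0, 0.0, 0.45]
[-0.97, -0.23, 0.1, -0.0, 0.0, 0.45]
[-0.98, -0.19, 0.1, -0.0, 0.0, 0.45]
[-0.99, -0.14, 0.1, -0.0, 0.0, 0.45]
[-0.99, -0.09, 0.1, -0.0, 0.0, 0.45]
[-1.0, -0.05, 0.1, -0.0, 0.0, 0.45]
[-1.0, 0.0, 0.1, -0.0, 0.0, 0.45]
[-1.0, 0.05, 0.1, -0.0, 0.0, 0.45]
[-0.99, 0.09, 0.1, -0.0, 0.0, 0.45]
[-0.99, 0.14, 0.1, -0.0, 0.0, 0.45]
[-0.98, 0.19, 0.1, -0.0, 0.0, 0.45]
[-0.97, 0.23, 0.1, -0.0, 0.0, 0.45]
```

Request:
servo_tool --motion '[{"tx": -0.79, "ty": -0.61, "rz": 0.45}, {"tx": -0.82, "ty": -0.57, "rz": 0.45}, {"tx": -0.84, "ty": -0.53, "rz": 0.45}, {"tx": -0.87, "ty": -0.49, "rz": 0.45}, {"tx": -0.89, "ty": -0.45, "rz": 0.45}]' --gripper 0

```text
$.motion[0]: bad value
```

Request:
servo_tool --motion '[{"tx": -0.91, "ty": -0.41, "rz": 0.45}, {"tx": -0.93, "ty": -0.37, "rz": 0.45}, {"tx": -0.94, "ty": -0.32, "rz": 0.45}, {"tx": -0.96, "ty": -0.28, "rz": 0.45}, {"tx": -0.97, "ty": -0.23, "rz": 0.45}]'

```text
$.motion[0]: bad value
```

Request:
servo_tool --motion '[{"tx": -0.98, "ty": -0.19, "rz": 0.45}, {"tx": -0.99, "ty": -0.14, "rz": 0.45}, {"tx": -0.99, "ty": -0.09, "rz": 0.45}, {"tx": -1, "ty": -0.05, "rz": 0.45}, {"tx": -1, "ty": 0, "rz": 0.45}]'

```text
$.motion[0]: bad value
```

Request:
servo_tool --motion '[{"tx": -1, "ty": 0.05, "rz": 0.45}, {"tx": -0.99, "ty": 0.09, "rz": 0.45}, {"tx": -0.99, "ty": 0.14, "rz": 0.45}, {"tx": -0.98, "ty": 0.19, "rz": 0.45}, {"tx": -0.97, "ty": 0.23, "rz": 0.45}]'

```text
$.motion[0]: bad value
```

Request:
servo_tool --motion '[{"tx": -0.79, "ty": -0.61, "tz": 0, "rx": 0, "ry": 0, "rz": 0.45}, {"tx": -0.82, "ty": -0.57, "tz": 0, "rx": 0, "ry": 0, "rz": 0.45}, {"tx": -0.84, "ty": -0.53, "tz": 0, "rx": 0, "ry": 0, "rz": 0.45}, {"tx": -0.87, "ty": -0.49, "tz": 0, "rx": 0, "ry": 0, "rz": 0.45}, {"tx": -0.89, "ty": -0.45, "tz": 0, "rx": 0, "ry": 0, "rz": 0.45}]' --gripper 0

```text
clock: 0.72
tcp_pos: [0.225, 0.5225, 0.2425]
ee_rot: [0.0, 0.249, 0.968, 0.0]
ft_force: [0.6, -0.3, 1.1]
grip_width: 0.0427
gripper_force: 0.0
```

Request:
servo_tool --motion '[{"tx": -0.91, "ty": -0.41, "tz": 0, "rx": 0, "ry": 0, "rz": 0.45}, {"tx": -0.93, "ty": -0.37, "tz": 0, "rx": 0, "ry": 0, "rz": 0.45}, {"tx": -0.94, "ty": -0.32, "tz": 0, "rx": 0, "ry": 0, "rz": 0.45}, {"tx": -0.96, "ty": -0.28, "tz": 0, "rx": 0, "ry": 0, "rz": 0.45}, {"tx": -0.97, "ty": -0.23, "tz": 0, "rx": 0, "ry": 0, "rz": 0.45}]'

```text
clock: 1.35
tcp_pos: [0.2849, 0.4432, 0.2423]
ee_rot: [0.0, 0.361, 0.932, 0.0]
ft_force: [0.4, -0.1, 0.2]
grip_width: 0.0427
gripper_force: 0.0
```

Request:
servo_tool --motion '[{"tx": -0.98, "ty": -0.19, "tz": 0, "rx": 0, "ry": 0, "rz": 0.45}, {"tx": -0.99, "ty": -0.14, "tz": 0, "rx": 0, "ry": 0, "rz": 0.45}, {"tx": -0.99, "ty": -0.09, "tz": 0, "rx": 0, "ry": 0, "rz": 0.45}, {"tx": -1, "ty": -0.05, "tz": 0, "rx": 0, "ry": 0, "rz": 0.45}, {"tx": -1, "ty": 0, "tz": 0, "rx": 0, "ry": 0, "rz": 0.45}]'

```text
clock: 1.98
tcp_pos: [0.345, 0.3634, 0.2423]
ee_rot: [-0.0, 0.468, 0.884, 0.0]
ft_force: [0.4, 0.4, -1.0]
grip_width: 0.0426
gripper_force: 0.0
```

Request:
servo_tool --motion '[{"tx": -1, "ty": 0.05, "tz": 0, "rx": 0, "ry": 0, "rz": 0.45}, {"tx": -0.99, "ty": 0.09, "tz": 0, "rx": 0, "ry": 0, "rz": 0.45}, {"tx": -0.99, "ty": 0.14, "tz": 0, "rx": 0, "ry": 0, "rz": 0.45}, {"tx": -0.98, "ty": 0.19, "tz": 0, "rx": 0, "ry": 0, "rz": 0.45}, {"tx": -0.97, "ty": 0.23, "tz": 0, "rx": 0, "ry": 0, "rz": 0.45}]'

```text
clock: 2.6
tcp_pos: [0.405, 0.2837, 0.2423]
ee_rot: [0.0, 0.569, 0.822, 0.0]
ft_force: [0.2, -0.0, 0.3]
grip_width: 0.0428
gripper_force: 0.0
```

```bash
python3 - <<'E'
from m import *
p=np.load("fit.npy"); yaw=1.936
g=pl(p,[[-.052,.068,.0]])[0]
print(g); a=plan([g[0],g[1],.115],yaw+np.pi/2,N=10); plan([g[0],g[1],.092],yaw+np.pi/2,N=5,start=a)
E
```

```text
[0.40291656 0.28504609 0.        ]
deg [ 0.  -0.  -0.3] max 0.64
[0.01, -0.01, 0.64, 0.0, -0.0, -0.0]
[0.01, -0.01, 0.64, 0.0, -0.0, -0.0]
[0.01, -0.01, 0.64, 0.0, -0.0, -0.0]
[0.01, -0.01, 0.64, 0.0, -0.0, -0.0]
[0.01, -0.01, 0.64, 0.0, -0.0, -0.0]
[0.01, -0.01, 0.64, 0.0, -0.0, -0.0]
[0.01, -0.01, 0.64, 0.0, -0.0, -0.0]
[0.01, -0.01, 0.64, 0.0, -0.0, -0.0]
[0.01, -0.01, 0.64, 0.0, -0.0, -0.0]
[0.01, -0.01, 0.64, 0.0, -0.0, -0.0]
deg [0. 0. 0.] max 0.23
[0.0, 0.0, 0.23, 0.0, 0.0, 0.0]
[0.0, 0.0, 0.23, 0.0, 0.0, 0.0]
[0.0, 0.0, 0.23, 0.0, 0.0, 0.0]
[0.0, 0.0, 0.23, 0.0, 0.0, 0.0]
[0.0, 0.0, 0.23, 0.0, 0.0, 0.0]
```

Request:
servo_tool --motion '[{"tx": 0.02, "ty": -0.02, "tz": 1, "rx": 0, "ry": 0, "rz": -0.05}, {"tx": 0.02, "ty": -0.02, "tz": 1, "rx": 0, "ry": 0, "rz": 0}, {"tx": 0.02, "ty": -0.02, "tz": 1, "rx": 0, "ry": 0, "rz": 0}, {"tx": 0.02, "ty": -0.02, "tz": 1, "rx": 0, "ry": 0, "rz": 0}, {"tx": 0.02, "ty": -0.02, "tz": 1, "rx": 0, "ry": 0, "rz": 0}]'

```text
clock: 3.22
tcp_pos: [0.4021, 0.2854, 0.1417]
ee_rot: [0.0, 0.566, 0.824, 0.0]
ft_force: [-0.0, -0.4, -0.1]
grip_width: 0.0429
gripper_force: 0.0
```

Request:
servo_tool --motion '[{"tx": 0, "ty": 0, "tz": 0.7, "rx": 0, "ry": 0, "rz": 0}, {"tx": 0, "ty": 0, "tz": 0.6, "rx": 0, "ry": 0, "rz": 0}, {"tx": 0, "ty": 0, "tz": 0.5, "rx": 0, "ry": 0, "rz": 0}, {"tx": 0, "ty": 0, "tz": 0.4, "rx": 0, "ry": 0, "rz": 0}, {"tx": 0, "ty": 0, "tz": 0.3, "rx": 0, "ry": 0, "rz": 0}]'

```text
clock: 3.85
tcp_pos: [0.4017, 0.286, 0.092]
ee_rot: [-0.0, 0.565, 0.825, 0.0]
ft_force: [1.0, -0.4, -0.1]
grip_width: 0.0425
gripper_force: 0.0
```

```bash
python3 - <<'E'
from m import *
s=manip.state(); print(s["tcp_pos"],s["ft_force"])
a=cap("scene")["image"][150:210,180:270]; b=cap("top")["image"][165:265,140:240]
H=np.zeros((500,800,3),np.uint8); H[:240,:360]=cv2.resize(a,(360,240),interpolation=2); H[:400,400:800]=cv2.convertScaleAbs(cv2.resize(b,(400,400),interpolation=2),alpha=1.5); cv2.imwrite("pics/p2.png",H)
E
```

```text
[0.40174644 0.28599124 0.09196833] [ 0.96491524 -0.43752315 -0.14921561]
```

View pics/p2.png

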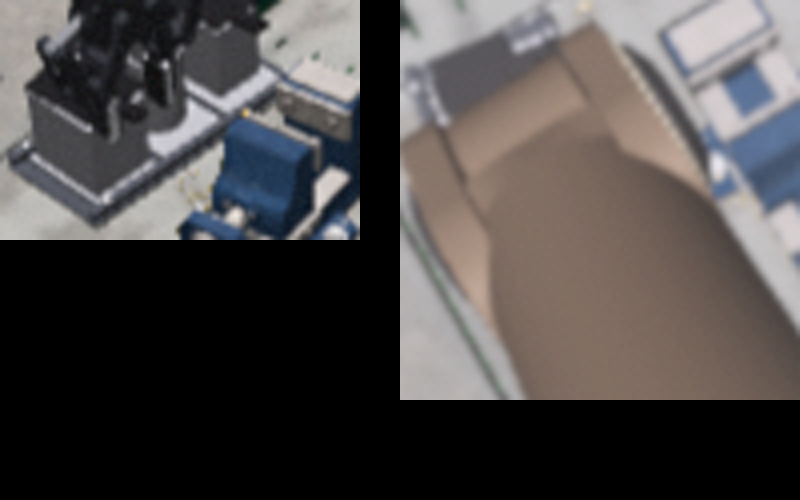

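The tab (about (130,105)) lies between the two fingertips ((105,120) and (155,90)). Closing.

Request:
servo_tool --motion '[{"tx": 0, "ty": 0, "tz": 0, "rx": 0, "ry": 0, "rz": 0}, {"tx": 0, "ty": 0, "tz": 0, "rx": 0, "ry": 0, "rz": 0}, {"tx": 0, "ty": 0, "tz": 0, "rx": 0, "ry": 0, "rz": 0}, {"tx": 0, "ty": 0, "tz": 0, "rx": 0, "ry": 0, "rz": 0}, {"tx": 0, "ty": 0, "tz": 0, "rx": 0, "ry": 0, "rz": 0}]' --gripper -1

```text
clock: 4.58
tcp_pos: [0.4023, 0.2862, 0.0926]
ee_rot: [0.0, 0.566, 0.825, 0.001]
ft_force: [3.2, 0.6, 1.2]
grip_width: 0.012
gripper_force: 58.6
```

```bash
python3 - <<'E'
from m import *
s=manip.state(); print(s["tcp_pos"],s["ft_force"],s["grip_width"],s["gripper_force"])
p=np.load("fit.npy"); yaw=p[2]; 
hinge=pl(p,[[.038,.068,.076]])[0]; ax=np.array([-np.sin(yaw),np.cos(yaw),0]) # rack y; opening = rotation about +y? front(-x) goes up
q=s["ee_rot"]; R0=R.from_quat(np.r_[q[1:],q[0]]); p0=np.array(s["tcp_pos"])
x=R.from_rotvec(.5*ax).apply([-np.cos(yaw),-np.sin(yaw),0]); print("dz check",x[2])
N=10; 
for dth,t in((50,1.),):
    st=np.radians(dth)/N; P=p0; Rc=R0
    for i in range(N):
        Pn=hinge+R.from_rotvec(ax*st*(i+1)).apply(p0-hinge); Rn=R.from_rotvec(ax*st*(i+1))*R0
        print(np.r_[Rc.inv().apply(Pn-P)/.02,(Rc.inv()*Rn).as_rotvec()/np.radians(6)].round(2).tolist(),Pn.round(3)); P,Rc=Pn,Rn
E
```

```text
[0.40229469 0.28617503 0.09257614] [3.21574807 0.57205889 1.15910053] 0.0120153607965987 58.60115110874176
dz check 0.479425538604203
[0.09, 0.0, -0.38, 0.0, -0.83, -0.0] [0.402 0.288 0.1  ]
[0.09, 0.0, -0.38, 0.0, -0.83, -0.0] [0.401 0.29  0.108]
[0.09, 0.0, -0.38, 0.0, -0.83, -0.0] [0.4   0.293 0.115]
[0.09, 0.0, -0.38, 0.0, -0.83, -0.0] [0.398 0.296 0.122]
[0.09, 0.0, -0.38, 0.0, -0.83, -0.0] [0.397 0.3   0.129]
[0.09, 0.0, -0.38, 0.0, -0.83, -0.0] [0.395 0.305 0.135]
[0.09, 0.0, -0.38, 0.0, -0.83, -0.0] [0.393 0.31  0.14 ]
[0.09, 0.0, -0.38, 0.0, -0.83, -0.0] [0.391 0.316 0.146]
[0.09, 0.0, -0.38, 0.0, -0.83, -0.0] [0.389 0.321 0.15 ]
[0.09, 0.0, -0.38, 0.0, -0.83, -0.0] [0.386 0.328 0.155]
```

Request:
servo_tool --motion '[{"tx": 0.09, "ty": 0, "tz": -0.38, "rx": 0, "ry": -0.83, "rz": 0}, {"tx": 0.09, "ty": 0, "tz": -0.38, "rx": 0, "ry": -0.83, "rz": 0}, {"tx": 0.09, "ty": 0, "tz": -0.38, "rx": 0, "ry": -0.83, "rz": 0}, {"tx": 0.09, "ty": 0, "tz": -0.38, "rx": 0, "ry": -0.83, "rz": 0}, {"tx": 0.09, "ty": 0, "tz": -0.38, "rx": 0, "ry": -0.83, "rz": 0}]'

```text
clock: 5.2
tcp_pos: [0.3969, 0.3, 0.1287]
ee_rot: [0.18, 0.552, 0.805, -0.122]
ft_force: [4.5, -0.2, 1.7]
grip_width: 0.0115
gripper_force: 59.4
```

Request:
servo_tool --motion '[{"tx": 0.09, "ty": 0, "tz": -0.38, "rx": 0, "ry": -0.83, "rz": 0}, {"tx": 0.09, "ty": 0, "tz": -0.38, "rx": 0, "ry": -0.83, "rz": 0}, {"tx": 0.09, "ty": 0, "tz": -0.38, "rx": 0, "ry": -0.83, "rz": 0}, {"tx": 0.09, "ty": 0, "tz": -0.38, "rx": 0, "ry": -0.83, "rz": 0}, {"tx": 0.09, "ty": 0, "tz": -0.38, "rx": 0, "ry": -0.83, "rz": 0}]'

```text
clock: 5.82
tcp_pos: [0.3866, 0.3263, 0.1553]
ee_rot: [0.35, 0.513, 0.747, -0.239]
ft_force: [3.9, -1.7, 6.7]
grip_width: 0.0117
gripper_force: 59.6
```

```bash
python3 - <<'E'
from m import *
s=manip.state(); print(s["tcp_pos"],s["ft_force"],s["moment"],s["grip_width"],s["q"].round(2))
a=cap("scene")["image"][140:220,170:290]; b=cap("top")["image"][165:265,140:240]
cv2.imwrite("pics/p3.png",np.hstack([cv2.resize(a,(600,400),interpolation=2),cv2.resize(b[:50],(200,400))*0]))
E
```

```text
[0.386642  0.3262864 0.1553439] [ 3.85853043 -1.74494657  6.74835339] [-0.40153149 -0.59803503  0.48007239] 0.011664530829211142 [-1.52  0.72  0.51  1.75  0.34  1.34 -0.84]
```

View pics/p3.png

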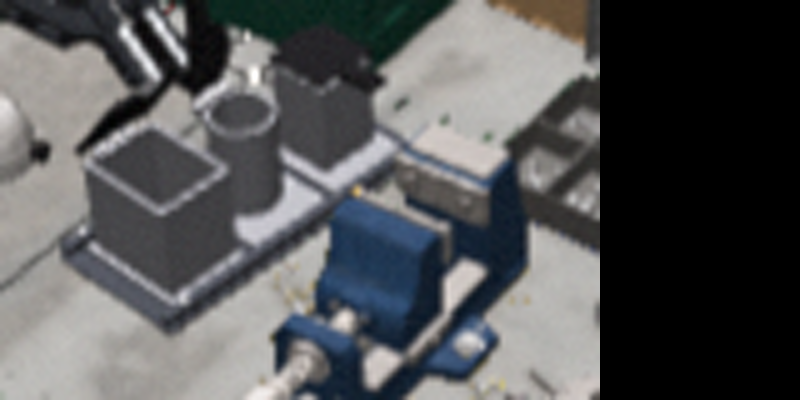

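Cap is up about 57° and the mouth is exposed, rim corners at about (85,160), (150,122), (232,170), (168,187) in the crop. Now I'll release, back off and push it over with the fingers.

```bash
python3 - <<'E'
from m import *
s=manip.state(); q=s["ee_rot"]; R0=R.from_quat(np.r_[q[1:],q[0]]); p0=np.array(s["tcp_pos"])
S=lambda l:np.array(l,float)/5+[169.6,139.6]
print("rim S",atz("scene",S([[85,160],[150,123],[232,170],[168,187]]),.076)[:,:2])
p=np.load("fit.npy"); print("model",pl(p,box(-.034,.034,.041,.095,.076))[:,:2]); yaw=p[2]
P1=p0-R0.apply([0,0,.05]); print(P1)
a=pl(p,[[-.048,.068,.23]])[0]; a=plan(a,yaw+np.pi/2,N=10,start=(P1,R0))
print(a[0]); b=pl(p,[[-.048,.068,.15]])[0]; plan(b,yaw+np.pi/2,N=5,start=a)
E
```

```text
rim S [[0.34727202 0.36020244]
 [0.39343526 0.3754633 ]
 [0.42058473 0.31277082]
 [0.381928   0.31530775]]
model [[0.42170257 0.31150522]
 [0.39740543 0.37501623]
 [0.34697022 0.35572145]
 [0.37126735 0.29221043]]
[0.37273114 0.36228779 0.18721055]
deg [ 0.1 50.4  0.3] max 0.84
[-0.42, 0.0, 0.17, 0.0, 0.84, 0.0]
[-0.43, 0.0, 0.13, 0.0, 0.84, 0.0]
[-0.44, 0.0, 0.09, 0.0, 0.84, 0.0]
[-0.45, 0.0, 0.05, 0.0, 0.84, 0.0]
[-0.45, 0.0, 0.01, 0.0, 0.84, 0.0]
[-0.45, 0.0, -0.03, 0.0, 0.84, 0.0]
[-0.44, 0.0, -0.06, 0.0, 0.84, 0.0]
[-0.44, 0.0, -0.1, 0.0, 0.84, 0.0]
[-0.43, 0.0, -0.14, 0.0, 0.84, 0.0]
[-0.41, 0.0, -0.18, 0.0, 0.84, 0.0]
[0.40148731 0.28878203 0.23      ]
deg [0. 0. 0.] max 0.8
[0.0, 0.0, 0.8, 0.0, 0.0, 0.0]
[0.0, 0.0, 0.8, 0.0, 0.0, 0.0]
[0.0, 0.0, 0.8, 0.0, 0.0, 0.0]
[0.0, 0.0, 0.8, 0.0, 0.0, 0.0]
[0.0, 0.0, 0.8, 0.0, 0.0, 0.0]
```

Request:
servo_tool --motion '[{"tx": 0, "ty": 0, "tz": 0, "rx": 0, "ry": 0, "rz": 0}, {"tx": 0, "ty": 0, "tz": 0, "rx": 0, "ry": 0, "rz": 0}, {"tx": 0, "ty": 0, "tz": -0.5, "rx": 0, "ry": 0, "rz": 0}, {"tx": 0, "ty": 0, "tz": -1, "rx": 0, "ry": 0, "rz": 0}, {"tx": 0, "ty": 0, "tz": -1, "rx": 0, "ry": 0, "rz": 0}]' --gripper -0.2

```text
clock: 6.55
tcp_pos: [0.3714, 0.3636, 0.1867]
ee_rot: [0.347, 0.513, 0.748, -0.238]
ft_force: [0.4, 0.6, 0.0]
grip_width: 0.0341
gripper_force: 0.0
```

Request:
servo_tool --motion '[{"tx": -0.42, "ty": 0, "tz": 0.17, "rx": 0, "ry": 0.84, "rz": 0}, {"tx": -0.43, "ty": 0, "tz": 0.13, "rx": 0, "ry": 0.84, "rz": 0}, {"tx": -0.44, "ty": 0, "tz": 0.09, "rx": 0, "ry": 0.84, "rz": 0}, {"tx": -0.45, "ty": 0, "tz": 0.05, "rx": 0, "ry": 0.84, "rz": 0}, {"tx": -0.45, "ty": 0, "tz": 0.01, "rx": 0, "ry": 0.84, "rz": 0}]'

```text
clock: 7.18
tcp_pos: [0.3861, 0.3261, 0.2081]
ee_rot: [0.174, 0.553, 0.806, -0.119]
ft_force: [-0.3, -0.3, 0.6]
grip_width: 0.0341
gripper_force: 0.0
```

Request:
servo_tool --motion '[{"tx": -0.45, "ty": 0, "tz": -0.03, "rx": 0, "ry": 0.84, "rz": 0}, {"tx": -0.44, "ty": 0, "tz": -0.06, "rx": 0, "ry": 0.84, "rz": 0}, {"tx": -0.44, "ty": 0, "tz": -0.1, "rx": 0, "ry": 0.84, "rz": 0}, {"tx": -0.43, "ty": 0, "tz": -0.14, "rx": 0, "ry": 0.84, "rz": 0}, {"tx": -0.41, "ty": 0, "tz": -0.18, "rx": 0, "ry": 0.84, "rz": 0}]' --gripper -1

```text
clock: 7.8
tcp_pos: [0.4006, 0.2888, 0.2293]
ee_rot: [-0.006, 0.565, 0.825, 0.005]
ft_force: [-1.3, 0.2, 0.2]
grip_width: -0.0003
gripper_force: 0.0
```

Request:
servo_tool --motion '[{"tx": 0, "ty": 0, "tz": 0.8, "rx": 0, "ry": 0, "rz": 0}, {"tx": 0, "ty": 0, "tz": 0.8, "rx": 0, "ry": 0, "rz": 0}, {"tx": 0, "ty": 0, "tz": 0.8, "rx": 0, "ry": 0, "rz": 0}, {"tx": 0, "ty": 0, "tz": 0.8, "rx": 0, "ry": 0, "rz": 0}, {"tx": 0, "ty": 0, "tz": 0.8, "rx": 0, "ry": 0, "rz": 0}]'

```text
clock: 8.43
tcp_pos: [0.3999, 0.2896, 0.1466]
ee_rot: [-0.004, 0.565, 0.825, 0.002]
ft_force: [0.0, -1.0, 0.2]
grip_width: 0.0001
gripper_force: 0.0
```

```bash
python3 - <<'E'
from m import *
p=np.load("fit.npy"); yaw=p[2]
plan(pl(p,[[.048,.068,.15]])[0],yaw+np.pi/2,N=10)
E
```

```text
deg [-0.1 -0.6  0.3] max 0.47
[0.47, 0.01, -0.01, -0.0, -0.01, 0.0]
[0.47, 0.01, -0.01, -0.0, -0.01, 0.0]
[0.47, 0.01, -0.01, -0.0, -0.01, 0.0]
[0.47, 0.01, -0.01, -0.0, -0.01, 0.0]
[0.47, 0.01, -0.01, -0.0, -0.01, 0.0]
[0.47, 0.01, -0.01, -0.0, -0.01, 0.0]
[0.47, 0.01, -0.02, -0.0, -0.01, 0.0]
[0.47, 0.01, -0.02, -0.0, -0.01, 0.0]
[0.47, 0.01, -0.02, -0.0, -0.01, 0.0]
[0.47, 0.01, -0.02, -0.0, -0.01, 0.0]
```

Request:
servo_tool --motion '[{"tx": 0.47, "ty": 0.01, "tz": 0, "rx": 0, "ry": 0, "rz": 0}, {"tx": 0.47, "ty": 0.01, "tz": 0, "rx": 0, "ry": 0, "rz": 0}, {"tx": 0.47, "ty": 0.01, "tz": 0, "rx": 0, "ry": 0, "rz": 0}, {"tx": 0.47, "ty": 0.01, "tz": 0, "rx": 0, "ry": 0, "rz": 0}, {"tx": 0.47, "ty": 0.01, "tz": 0, "rx": 0, "ry": 0, "rz": 0}]'

```text
clock: 9.05
tcp_pos: [0.3841, 0.3344, 0.149]
ee_rot: [-0.004, 0.565, 0.825, 0.003]
ft_force: [-0.9, -0.3, 0.1]
grip_width: 0.0001
gripper_force: 0.3
```

Request:
servo_tool --motion '[{"tx": 0.47, "ty": 0.01, "tz": 0, "rx": 0, "ry": 0, "rz": 0}, {"tx": 0.47, "ty": 0.01, "tz": 0, "rx": 0, "ry": 0, "rz": 0}, {"tx": 0.47, "ty": 0.01, "tz": 0, "rx": 0, "ry": 0, "rz": 0}, {"tx": 0.47, "ty": 0.01, "tz": 0, "rx": 0, "ry": 0, "rz": 0}, {"tx": 0.47, "ty": 0.01, "tz": 0, "rx": 0, "ry": 0, "rz": 0}]'

```text
clock: 9.68
tcp_pos: [0.3681, 0.3782, 0.1491]
ee_rot: [-0.004, 0.565, 0.825, 0.003]
ft_force: [0.4, 0.8, -0.2]
grip_width: -0.0001
gripper_force: 0.4
```

Request:
servo_tool --motion '[{"tx": -0.7, "ty": 0, "tz": 0, "rx": 0, "ry": 0, "rz": 0}, {"tx": -0.8, "ty": 0, "tz": -0.8, "rx": 0, "ry": 0, "rz": 0}, {"tx": -0.7, "ty": 0, "tz": -1, "rx": 0, "ry": 0, "rz": 0}, {"tx": -0.7, "ty": 0, "tz": -1, "rx": 0, "ry": 0, "rz": 0}, {"tx": -0.7, "ty": 0, "tz": -1, "rx": 0, "ry": 0, "rz": 0}]'

```text
clock: 10.3
tcp_pos: [0.3956, 0.3077, 0.2262]
ee_rot: [-0.004, 0.566, 0.824, 0.004]
ft_force: [0.9, -0.1, -0.2]
grip_width: -0.0004
gripper_force: 0.0
```

```bash
python3 - <<'E'
from m import *
p=np.load("fit.npy"); yaw=p[2]; s=p[4:]
plan([s[0],s[1],.24],yaw+np.pi/2,N=15)
E
```

```text
deg [ 0.1 -0.6  0.1] max 0.92
[-0.92, -0.04, -0.06, 0.0, -0.01, 0.0]
[-0.92, -0.04, -0.06, 0.0, -0.01, 0.0]
[-0.92, -0.04, -0.05, 0.0, -0.01, 0.0]
[-0.92, -0.04, -0.05, 0.0, -0.01, 0.0]
[-0.92, -0.04, -0.05, 0.0, -0.01, 0.0]
[-0.92, -0.04, -0.05, 0.0, -0.01, 0.0]
[-0.92, -0.04, -0.05, 0.0, -0.01, 0.0]
[-0.92, -0.04, -0.05, 0.0, -0.01, 0.0]
[-0.92, -0.04, -0.05, 0.0, -0.01, 0.0]
[-0.92, -0.04, -0.05, 0.0, -0.01, 0.0]
[-0.92, -0.04, -0.05, 0.0, -0.01, 0.0]
[-0.92, -0.04, -0.05, 0.0, -0.01, 0.0]
[-0.92, -0.04, -0.05, 0.0, -0.01, 0.0]
[-0.92, -0.04, -0.05, 0.0, -0.01, 0.0]
[-0.92, -0.04, -0.05, 0.0, -0.01, 0.0]
```

Request:
servo_tool --motion '[{"tx": -0.92, "ty": -0.04, "tz": -0.06, "rx": 0, "ry": -0.04, "rz": 0}, {"tx": -0.92, "ty": -0.04, "tz": -0.06, "rx": 0, "ry": -0.03, "rz": 0}, {"tx": -0.92, "ty": -0.04, "tz": -0.05, "rx": 0, "ry": -0.03, "rz": 0}, {"tx": -0.92, "ty": -0.04, "tz": -0.05, "rx": 0, "ry": 0, "rz": 0}, {"tx": -0.92, "ty": -0.04, "tz": -0.05, "rx": 0, "ry": 0, "rz": 0}]' --gripper 0.3

```text
clock: 10.92
tcp_pos: [0.4243, 0.2213, 0.2292]
ee_rot: [-0.0, 0.566, 0.825, -0.0]
ft_force: [0.4, -0.1, 0.3]
grip_width: 0.0554
gripper_force: 0.0
```

Request:
servo_tool --motion '[{"tx": -0.92, "ty": -0.04, "tz": -0.05, "rx": 0, "ry": 0, "rz": 0}, {"tx": -0.92, "ty": -0.04, "tz": -0.05, "rx": 0, "ry": 0, "rz": 0}, {"tx": -0.92, "ty": -0.04, "tz": -0.05, "rx": 0, "ry": 0, "rz": 0}, {"tx": -0.92, "ty": -0.04, "tz": -0.05, "rx": 0, "ry": 0, "rz": 0}, {"tx": -0.92, "ty": -0.04, "tz": -0.05, "rx": 0, "ry": 0, "rz": 0}]'

```text
clock: 11.55
tcp_pos: [0.4537, 0.1341, 0.2345]
ee_rot: [-0.0, 0.565, 0.825, 0.0]
ft_force: [0.2, 0.7, -0.3]
grip_width: 0.0557
gripper_force: 0.0
```

Request:
servo_tool --motion '[{"tx": -0.92, "ty": -0.04, "tz": -0.05, "rx": 0, "ry": 0, "rz": 0}, {"tx": -0.92, "ty": -0.04, "tz": -0.05, "rx": 0, "ry": 0, "rz": 0}, {"tx": -0.92, "ty": -0.04, "tz": -0.05, "rx": 0, "ry": 0, "rz": 0}, {"tx": -0.92, "ty": -0.04, "tz": -0.05, "rx": 0, "ry": 0, "rz": 0}, {"tx": -0.92, "ty": -0.04, "tz": -0.05, "rx": 0, "ry": 0, "rz": 0}]'

```text
clock: 12.18
tcp_pos: [0.483, 0.0469, 0.2395]
ee_rot: [-0.0, 0.565, 0.825, -0.0]
ft_force: [-0.1, 0.1, -0.1]
grip_width: 0.0556
gripper_force: 0.0
```

```bash
python3 - <<'E'
from ov import *
p=np.load("fit.npy"); p[3]=1.85
cap("top","pics/top4.png"); cap("scene","pics/scene4.png")
t=cv2.convertScaleAbs(cv2.imread("pics/top4.png")[185:265,145:210],alpha=1.6); s=cv2.imread("pics/scene4.png")[145:200,180:240]
H=np.zeros((600,800,3),np.uint8); k=6
t=cv2.resize(t,None,fx=k,fy=k,interpolation=2); s=cv2.resize(s,None,fx=k,fy=k,interpolation=2)
H[:t.shape[0],:t.shape[1]]=t; H[:s.shape[0],400:760]=s
sp=cv2.imread("pics/scene4.png")[215:255,260:315]; sp=cv2.resize(sp,None,fx=k,fy=k,interpolation=2); H[335:575,400:730]=sp
cv2.imwrite("pics/p4.png",H); print(manip.state()["tcp_pos"])
E
```

```text
[0.48334375 0.04564981 0.239642  ]
```

View pics/p4.png

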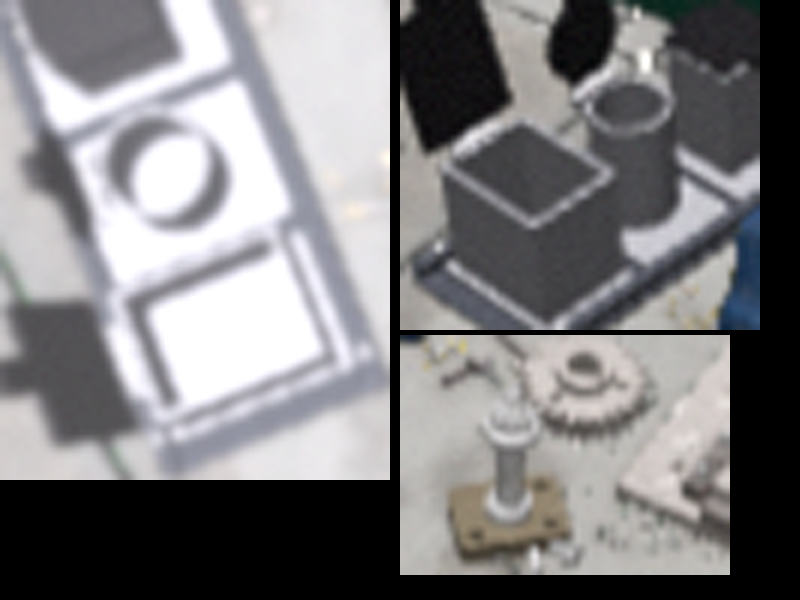

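The cap is well back (black panel at left in both views) and the mouth is fully exposed; the rim corners in the scene part are (445,170), (522,122), (612,172) and (533,226). The spindle still stands upright (head about (511,415)).

```bash
python3 - <<'E'
from m import *
from scipy.optimize import least_squares
f=np.load("fit.npy"); p=f[:4]; s=f[4:]; k=6
S=lambda l:(np.array(l,float)-[400,0])/k+[179.6,144.6]; T=lambda l:np.array(l,float)/k+[144.6,184.6]
np.set_printoptions(precision=4,suppress=True)
rs=S([[445,170],[522,122],[612,172],[533,226]]); rl=[[.034,.027,.07],[.034,-.027,.07],[-.034,-.027,.07],[-.034,.027,.07]]
tl=[[.031,-.024,.07],[-.031,-.024,.07],[.031,.024,.07],[-.034,.027,.07],[.034,.027,.07]]; rt=T([[130,300],[272,241],[162,406],[330,358],[155,425]])
up=lambda L:np.array(L)+[0,0,.006]
g=lambda c:np.r_[(proj("scene",pl(c,up(rl)))-rs).ravel(),(proj("top",pl(c,up(tl)))-rt).ravel()]
c0=pl(p,[[0,.068,0]])[0]; r=least_squares(g,[c0[0],c0[1],p[2]],loss="soft_l1",f_scale=.7).x
print("tube prior",c0,p[2],"fit",r); print(g([*c0[:2],p[2]]).reshape(-1,2)); print(g(r).reshape(-1,2))
print("sceneonly",least_squares(lambda c:g(c)[:8],[c0[0],c0[1],p[2]]).x,"toponly",least_squares(lambda c:g(c)[8:],[c0[0],c0[1],p[2]]).x)
u=proj("scene",pl(s,[[0,0,.022],[0,0,.054],[0,0,.07],[0,0,.086],[.018,.025,.012],[-.018,.025,.012],[-.018,-.025,.012],[.018,-.025,.012]]))
print("spindle model in picture",(u+.5-[260,215])*k+[400,335])
E
```

```text
tube prior [0.3843 0.3336 0.    ] 1.93618339 fit [0.3825 0.3355 1.9235]
[[-0.0887 -0.4282]
 [ 0.9706 -1.0278]
 [ 1.5892  0.4712]
 [ 0.8244  0.5468]
 [-0.4948 -0.9481]
 [ 0.8685 -1.3437]
 [ 1.5184  0.7338]
 [ 0.3866 -0.9551]
 [ 1.9222 -0.7072]]
[[-0.8719 -0.7376]
 [ 0.3434 -1.2264]
 [ 0.7164  0.4011]
 [-0.2246  0.3658]
 [-1.2641 -0.3273]
 [ 0.2294 -0.4169]
 [ 0.4967  1.4655]
 [-0.5095  0.1081]
 [ 0.8782  0.0164]]
sceneonly [0.3821 0.3344 1.9517] toponly [0.3828 0.3353 1.9031]
spindle model in picture [[509.4522 492.7654]
 [511.0952 443.175 ]
 [511.939  417.6462]
 [512.7981 391.61  ]
 [574.1196 530.0295]
 [554.764  469.3615]
 [444.8438 486.0586]
 [461.7985 547.4864]]
```

```bash
python3 - <<'E'
from m import *
plan([.482,.0464,.067],np.pi/2+1.936,N=10)
E
```

```text
deg [0. 0. 0.] max 0.86
[0.01, -0.01, 0.86, 0.0, 0.0, 0.0]
[0.01, -0.01, 0.86, 0.0, 0.0, 0.0]
[0.01, -0.01, 0.86, 0.0, 0.0, 0.0]
[0.01, -0.01, 0.86, 0.0, 0.0, 0.0]
[0.01, -0.01, 0.86, 0.0, 0.0, 0.0]
[0.01, -0.01, 0.86, 0.0, 0.0, 0.0]
[0.01, -0.01, 0.86, 0.0, 0.0, 0.0]
[0.01, -0.01, 0.86, 0.0, 0.0, 0.0]
[0.01, -0.0, 0.86, 0.0, 0.0, 0.0]
[0.01, -0.0, 0.86, 0.0, 0.0, 0.0]
```

Request:
servo_tool --motion '[{"tx": 0.03, "ty": -0.03, "tz": 1, "rx": 0, "ry": 0, "rz": 0}, {"tx": 0.03, "ty": -0.03, "tz": 1, "rx": 0, "ry": 0, "rz": 0}, {"tx": 0.03, "ty": -0.02, "tz": 1, "rx": 0, "ry": 0, "rz": 0}, {"tx": 0, "ty": 0, "tz": 1, "rx": 0, "ry": 0, "rz": 0}, {"tx": 0, "ty": 0, "tz": 1, "rx": 0, "ry": 0, "rz": 0}]'

```text
clock: 12.9
tcp_pos: [0.4805, 0.0498, 0.1387]
ee_rot: [-0.0, 0.565, 0.825, 0.0]
ft_force: [0.5, 0.1, -0.4]
grip_width: 0.0555
gripper_force: 0.0
```

Request:
servo_tool --motion '[{"tx": 0, "ty": 0, "tz": 0.9, "rx": 0, "ry": 0, "rz": 0}, {"tx": 0, "ty": 0, "tz": 0.8, "rx": 0, "ry": 0, "rz": 0}, {"tx": 0, "ty": 0, "tz": 0.7, "rx": 0, "ry": 0, "rz": 0}, {"tx": 0, "ty": 0, "tz": 0.65, "rx": 0, "ry": 0, "rz": 0}, {"tx": 0, "ty": 0, "tz": 0.55, "rx": 0, "ry": 0, "rz": 0}]'

```text
clock: 13.52
tcp_pos: [0.4808, 0.0492, 0.0667]
ee_rot: [-0.0, 0.565, 0.825, 0.0]
ft_force: [0.2, 0.1, 0.2]
grip_width: 0.056
gripper_force: 0.0
```

Request:
servo_tool --motion '[{"tx": 0, "ty": 0, "tz": 0, "rx": 0, "ry": 0, "rz": 0}, {"tx": 0, "ty": 0, "tz": 0, "rx": 0, "ry": 0, "rz": 0}, {"tx": 0, "ty": 0, "tz": 0, "rx": 0, "ry": 0, "rz": 0}, {"tx": 0, "ty": 0, "tz": 0, "rx": 0, "ry": 0, "rz": 0}, {"tx": 0, "ty": 0, "tz": 0, "rx": 0, "ry": 0, "rz": 0}]' --gripper -1

```text
clock: 14.15
tcp_pos: [0.4809, 0.0492, 0.0679]
ee_rot: [0.0, 0.566, 0.825, 0.0]
ft_force: [-1.8, -0.3, 7.0]
grip_width: 0.0202
gripper_force: 59.0
```

```bash
python3 - <<'E'
from m import *
cap("scene","pics/scene5.png")
s=manip.state(); print({k:np.round(s[k],4).tolist() for k in("tcp_pos","ee_rot","ft_force","moment","grip_width","gripper_force","q")})
E
```

```text
{'tcp_pos': [0.4809, 0.0492, 0.0679], 'ee_rot': [0.0001, 0.5655, 0.8247, 0.0003], 'ft_force': [-1.1563, -0.4168, 6.2584], 'moment': [-0.1794, 0.4098, -0.009], 'grip_width': 0.0201, 'gripper_force': 59.0052, 'q': [-0.6141, 0.4538, 0.5199, 2.1247, -0.3691, 0.6491, 0.5284]}
```

Request:
servo_tool --motion '[{"tx": 0, "ty": 0, "tz": -0.2, "rx": 0, "ry": 0, "rz": 0}, {"tx": 0, "ty": 0, "tz": -0.5, "rx": 0, "ry": 0, "rz": 0}, {"tx": 0, "ty": 0, "tz": -0.8, "rx": 0, "ry": 0, "rz": 0}, {"tx": 0, "ty": 0, "tz": -1, "rx": 0, "ry": 0, "rz": 0}, {"tx": 0, "ty": 0, "tz": -1, "rx": 0, "ry": 0, "rz": 0}]'

```text
clock: 14.82
tcp_pos: [0.4809, 0.0492, 0.139]
ee_rot: [0.0, 0.566, 0.825, 0.0]
ft_force: [-0.5, 0.2, -0.9]
grip_width: 0.0203
gripper_force: 58.8
```

Request:
servo_tool --motion '[{"tx": 0, "ty": 0, "tz": -1, "rx": 0, "ry": 0, "rz": 0}, {"tx": 0, "ty": 0, "tz": -1, "rx": 0, "ry": 0, "rz": 0}, {"tx": 0, "ty": 0, "tz": -1, "rx": 0, "ry": 0, "rz": 0}, {"tx": 0, "ty": 0, "tz": -0.7, "rx": 0, "ry": 0, "rz": 0}, {"tx": 0, "ty": 0, "tz": -0.3, "rx": 0, "ry": 0, "rz": 0}]'

```text
clock: 15.45
tcp_pos: [0.481, 0.0493, 0.2185]
ee_rot: [0.0, 0.565, 0.825, 0.001]
ft_force: [-0.1, -1.0, -0.5]
grip_width: 0.0198
gripper_force: 58.8
```

```bash
python3 - <<'E'
from m import *
cap("scene","pics/scene6.png");s=manip.state(); print({k:np.round(s[k],4).tolist() for k in("tcp_pos","ee_rot","ft_force","grip_width")})
p0=np.array(s["tcp_pos"]); f=np.load("fit.npy"); sp=f[4:]
dz=p0[2]-.0679; d=p0[:2]-[.4809,.0492]; sp=np.r_[sp[:2]+d,sp[2]]
up=lambda L:np.array(L)+[0,0,dz]
polys=[(pl(sp,up(box(-.018,.018,-.025,.025,z))),(0,0,255),True) for z in(0,.012)]+[(pl(sp,up([[0,0,.012],[0,0,.054]])),(0,255,0),False)]
u=proj("scene",pl(sp,up([[0,0,.03]])))[0].astype(int)
im=cv2.imread("pics/scene6.png"); roi=(int(u[0])-25,int(u[1])-28,50,50,8); print(roi)
a=overlay(polys,"scene",im,roi); b=overlay([],"scene",im,roi); cv2.imwrite("pics/p6.png",np.hstack([a,b]))
E
```

```text
{'tcp_pos': [0.4811, 0.0493, 0.2187], 'ee_rot': [0.0003, 0.5655, 0.8248, 0.0007], 'ft_force': [-0.1102, -0.1274, -0.5036], 'grip_width': 0.0199}
(254, 168, 50, 50, 8)
```

View pics/p6.png

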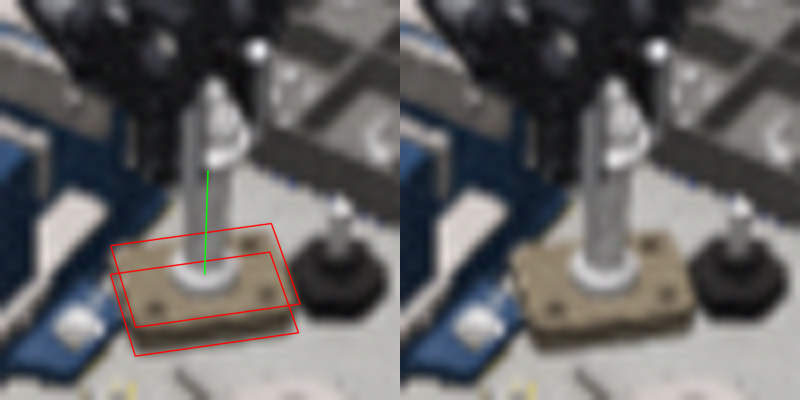

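The spindle is held upright; the model overlay fits the foot ((112,245)-(293,327)) and the shank axis. Now the carry.

```bash
python3 - <<'E'
from m import *
plan([.3844,.3375,.2187],np.radians(-33.4),N=20)
E
```

```text
deg [ 0.1 -0.1 54.5] max 0.76
[0.76, 0.03, 0.0, 0.0, -0.0, 0.45]
[0.76, -0.0, 0.0, 0.0, -0.0, 0.45]
[0.76, -0.04, 0.0, 0.0, -0.0, 0.45]
[0.76, -0.07, 0.0, 0.0, -0.0, 0.45]
[0.75, -0.11, -0.0, 0.0, -0.0, 0.45]
[0.75, -0.15, -0.0, 0.0, -0.0, 0.45]
[0.74, -0.18, -0.0, 0.0, -0.0, 0.45]
[0.73, -0.22, -0.0, 0.0, -0.0, 0.45]
[0.72, -0.25, -0.0, 0.0, -0.0, 0.45]
[0.7, -0.28, -0.0, 0.0, -0.0, 0.45]
[0.69, -0.32, -0.0, 0.0, -0.0, 0.45]
[0.67, -0.35, -0.0, 0.0, -0.0, 0.45]
[0.66, -0.38, -0.0, 0.0, -0.0, 0.45]
[0.64, -0.41, -0.0, 0.0, -0.0, 0.45]
[0.62, -0.44, -0.0, 0.0, -0.0, 0.45]
[0.6, -0.47, -0.0, 0.0, -0.0, 0.45]
[0.57, -0.5, -0.0, 0.0, -0.0, 0.45]
[0.55, -0.53, -0.0, 0.0, -0.0, 0.45]
[0.52, -0.55, -0.0, 0.0, -0.0, 0.45]
[0.5, -0.58, -0.0, 0.0, -0.0, 0.45]
```

Request:
servo_tool --motion '[{"tx": 0.4, "ty": 0.02, "tz": 0, "rx": 0, "ry": 0, "rz": 0.45}, {"tx": 0.76, "ty": 0, "tz": 0, "rx": 0, "ry": 0, "rz": 0.45}, {"tx": 0.76, "ty": -0.04, "tz": 0, "rx": 0, "ry": 0, "rz": 0.45}, {"tx": 0.76, "ty": -0.07, "tz": 0, "rx": 0, "ry": 0, "rz": 0.45}, {"tx": 0.75, "ty": -0.11, "tz": 0, "rx": 0, "ry": 0, "rz": 0.45}]'

```text
clock: 16.12
tcp_pos: [0.4583, 0.1148, 0.2168]
ee_rot: [-0.0, 0.659, 0.752, -0.001]
ft_force: [-0.9, -0.3, -0.5]
grip_width: 0.0204
gripper_force: 58.8
```

Request:
servo_tool --motion '[{"tx": 0.75, "ty": -0.15, "tz": 0, "rx": 0, "ry": 0, "rz": 0.45}, {"tx": 0.74, "ty": -0.18, "tz": 0, "rx": 0, "ry": 0, "rz": 0.45}, {"tx": 0.73, "ty": -0.22, "tz": 0, "rx": 0, "ry": 0, "rz": 0.45}, {"tx": 0.72, "ty": -0.25, "tz": 0, "rx": 0, "ry": 0, "rz": 0.45}, {"tx": 0.7, "ty": -0.28, "tz": 0, "rx": 0, "ry": 0, "rz": 0.45}]'

```text
clock: 16.75
tcp_pos: [0.4339, 0.1868, 0.2169]
ee_rot: [0.0, 0.743, 0.669, -0.001]
ft_force: [-0.5, 0.4, -1.3]
grip_width: 0.02
gripper_force: 58.8
```

Request:
servo_tool --motion '[{"tx": 0.69, "ty": -0.32, "tz": 0, "rx": 0, "ry": 0, "rz": 0.45}, {"tx": 0.67, "ty": -0.35, "tz": 0, "rx": 0, "ry": 0, "rz": 0.45}, {"tx": 0.66, "ty": -0.38, "tz": 0, "rx": 0, "ry": 0, "rz": 0.45}, {"tx": 0.64, "ty": -0.41, "tz": 0, "rx": 0, "ry": 0, "rz": 0.45}, {"tx": 0.62, "ty": -0.44, "tz": 0, "rx": 0, "ry": 0, "rz": 0.45}]'

```text
clock: 17.38
tcp_pos: [0.4094, 0.2587, 0.2168]
ee_rot: [0.0, 0.816, 0.577, -0.001]
ft_force: [0.3, 0.6, -0.5]
grip_width: 0.0202
gripper_force: 58.8
```

```bash
python3 - <<'E'
from m import *
print(manip.state()["tcp_pos"])
a=plan([.3844,.3375,.2187],np.radians(-33.4),N=8)
plan([.3844,.3375,.154],np.radians(-33.4),N=5,start=a)
E
```

```text
[0.40939513 0.25866279 0.21682027]
deg [-0.   0.1 13.9] max 0.41
[0.41, -0.31, -0.01, -0.0, 0.0, 0.29]
[0.4, -0.32, -0.01, -0.0, 0.0, 0.29]
[0.39, -0.34, -0.01, -0.0, 0.0, 0.29]
[0.38, -0.35, -0.01, -0.0, 0.0, 0.29]
[0.37, -0.36, -0.01, -0.0, 0.0, 0.29]
[0.36, -0.37, -0.01, -0.0, 0.0, 0.29]
[0.35, -0.38, -0.01, -0.0, 0.0, 0.29]
[0.34, -0.39, -0.01, -0.0, 0.0, 0.29]
deg [0. 0. 0.] max 0.65
[0.0, 0.0, 0.65, 0.0, 0.0, 0.0]
[0.0, 0.0, 0.65, 0.0, 0.0, 0.0]
[0.0, 0.0, 0.65, 0.0, 0.0, 0.0]
[0.0, 0.0, 0.65, 0.0, 0.0, 0.0]
[0.0, 0.0, 0.65, 0.0, 0.0, 0.0]
```

Request:
servo_tool --motion '[{"tx": 0.65, "ty": -0.5, "tz": 0, "rx": 0, "ry": 0, "rz": 0.45}, {"tx": 0.64, "ty": -0.55, "tz": 0, "rx": 0, "ry": 0, "rz": 0.45}, {"tx": 0.6, "ty": -0.57, "tz": 0, "rx": 0, "ry": 0, "rz": 0.45}, {"tx": 0.57, "ty": -0.6, "tz": 0, "rx": 0, "ry": 0, "rz": 0.45}, {"tx": 0.54, "ty": -0.6, "tz": 0, "rx": 0, "ry": 0, "rz": 0.45}]'

```text
clock: 18.0
tcp_pos: [0.3832, 0.3369, 0.2168]
ee_rot: [0.0, 0.879, 0.477, -0.001]
ft_force: [0.1, 0.0, -0.9]
grip_width: 0.0199
gripper_force: 58.8
```

Request:
servo_tool --motion '[{"tx": 0, "ty": 0, "tz": 0.4, "rx": 0, "ry": 0, "rz": 0.07}, {"tx": 0, "ty": 0, "tz": 0.6, "rx": 0, "ry": 0, "rz": 0}, {"tx": 0, "ty": 0, "tz": 0.6, "rx": 0, "ry": 0, "rz": 0}, {"tx": 0, "ty": 0, "tz": 0.5, "rx": 0, "ry": 0, "rz": 0}, {"tx": 0, "ty": 0, "tz": 0.4, "rx": 0, "ry": 0, "rz": 0}]'

```text
clock: 18.62
tcp_pos: [0.3838, 0.3363, 0.1666]
ee_rot: [0.0, 0.88, 0.475, -0.0]
ft_force: [-0.4, 0.2, -1.3]
grip_width: 0.0203
gripper_force: 58.8
```

```bash
cat > chk.py <<'E'
from m import *
import sys
cap("scene","pics/scene7.png"); cap("top","pics/top7.png"); s=manip.state(); p0=np.array(s["tcp_pos"]); q=s["ee_rot"]; R0=R.from_quat(np.r_[q[1:],q[0]])
y=R0.apply([0,1,0]); ty=np.arctan2(y[1],y[0]); rot=ty-np.radians(20.9); rot=(rot+np.pi/2)%np.pi-np.pi/2
c,sn=np.cos(rot),np.sin(rot); o=[c*.0012+sn*.0026,sn*.0012-c*.0026]
sp=np.array([p0[0]+o[0],p0[1]+o[1],4.444+rot]); dz=p0[2]-.0679
print("tcp",p0,"tilt",R0.apply([0,0,1]),"spindle est",sp[:2],np.degrees(sp[2])%180,"foot z",dz)
up=lambda L:np.array(L)+[0,0,dz]; tb=np.array([.383,.335,1.93])
polys=[(pl(sp,up(box(-.018,.018,-.025,.025,z))),(0,0,255),True) for z in(0,.012)]+[(pl(sp,up([[0,0,.012],[0,0,.054]])),(0,255,0),False),(pl(tb,box(-.034,.034,-.027,.027,.076)),(0,255,255),True),(pl(tb,box(-.031,.031,-.024,.024,.076)),(0,255,255),True)]
im=cv2.imread("pics/scene7.png"); roi=(180,140,60,60,6.6)
cv2.imwrite(sys.argv[1],np.hstack([overlay(polys,"scene",im,roi),overlay([],"scene",im,roi)]))
E
python3 chk.py pics/p7.png
```

```text
tcp [0.38344611 0.33624246 0.16652154] tilt [-8.28993120e-04 -1.18734026e-03 -9.99998951e-01] spindle est [0.38203928 0.3337483 ] 20.42214963145915 foot z 0.09862153681254475
```

View pics/p7.png

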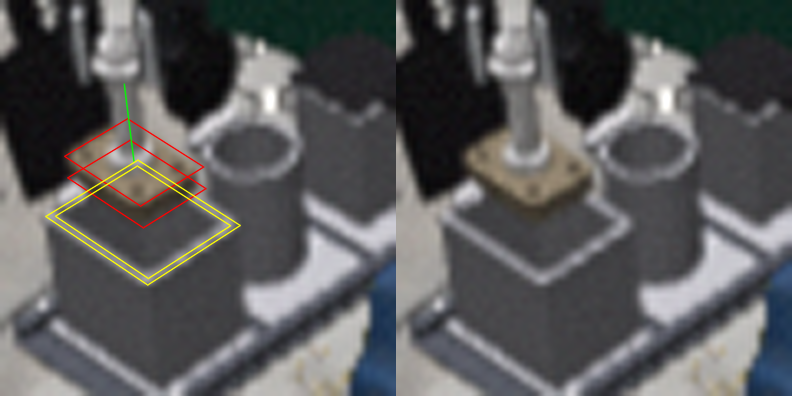

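The foot hovers over the mouth, roughly centred; the foot and the tube both show the same small offset of about (-5,-5) overlay pixels from the model, so it is camera calibration bias. I'll check the foot's yaw numerically from its brown colour.

```bash
cat > ft.py <<'E'
from m import *
from scipy.optimize import minimize
def fit(f,sp,dz,k=8):
    im=cv2.resize(cv2.imread(f),None,fx=k,fy=k,interpolation=cv2.INTER_CUBIC)
    up=lambda L:np.array(L)+[0,0,dz]
    def mask(P):
        q=(proj("scene",P)+.5)*k-.5; h=cv2.convexHull(np.round(q).astype(np.int32)); m=np.zeros(im.shape[:2],np.uint8); cv2.fillConvexPoly(m,h,1); return m
    ftp=lambda v:mask(pl(v,up(box(-.018,.018,-.025,.025,0)+box(-.018,.018,-.025,.025,.012))))
    m0=cv2.dilate(ftp(sp),np.ones((6*k,6*k)))
    b,g,r=[im[...,i].astype(int) for i in range(3)]
    B=((r-b>18)&(m0>0)).astype(np.uint8)
    n,l,st,_=cv2.connectedComponentsWithStats(B); B=(l==1+np.argmax(st[1:,4])).astype(np.uint8)
    B=mask(np.column_stack([np.zeros((1,3))])) if False else B
    c=max(cv2.findContours(B,0,2)[0],key=cv2.contourArea); H=np.zeros_like(B); cv2.fillConvexPoly(H,cv2.convexHull(c),1)
    def cost(v):
        m=ftp([sp[0]+v[0]/1e3,sp[1]+v[1]/1e3,sp[2]+v[2]/50]); return 1-(m&H).sum()/(m|H).sum()
    r=minimize(cost,[0,0,0],method="Nelder-Mead",options=dict(initial_simplex=[[0,0,0],[4,0,0],[0,4,0],[0,0,4]]))
    return r.x*[1,1,180/np.pi/50],1-r.fun,1-cost([0,0,0]),B.sum()
E
python3 - <<'E'
from ft import *
s6=[.4821+.0002,.0466+.0001,4.444]
print("on table",fit("pics/scene4.png",[.4821,.0466,4.444],0))
print("lifted",fit("pics/scene6.png",s6,.2187-.0679))
print("over",fit("pics/scene7.png",[.38204,.33375,np.radians(180+20.42)],.0986))
E
```

```text
on table (array([ 1.27777778,  2.31481481, -2.18572789]), np.float64(0.8411729503291442), np.float64(0.8298500413271933), np.uint64(10110))
lifted (array([ 1.32395619,  1.76198488, -1.0796215 ]), np.float64(0.8423068958376475), np.float64(0.8329838915878292), np.uint64(11399))
over (array([ 0.30517158,  7.87830638, -4.81337012]), np.float64(0.7596124269455552), np.float64(0.7185032105690456), np.uint64(6809))
```

```bash
sed -i 's/B=((r-b>18)&(m0>0))/B=((r-b>np.maximum(6,TH*r))\&(m0>0))/' ft.py; python3 - <<'E'
import ft; from ft import *
for th in(.1,.13,.17):
    ft.TH=th
    for a in(("pics/scene4.png",[.4821,.0466,4.444],0),("pics/scene6.png",[.4823,.0467,4.444],.1508),("pics/scene7.png",[.38204,.33375,np.radians(200.42)],.0986)):
        r=fit(*a); print(th,a[0],r[0].round(2),r[1].round(3),r[3])
E
```

```text
0.1 pics/scene4.png [-0.01 -0.04  0.9 ] 0.93 12479
0.1 pics/scene6.png [ 0.05 -0.11 -0.68] 0.945 14926
0.1 pics/scene7.png [-0.99  2.49 -2.75] 0.918 10167
0.13 pics/scene4.png [ 0.17 -0.74 -0.69] 0.914 11235
0.13 pics/scene6.png [ 0.5   0.53 -0.78] 0.927 13859
0.13 pics/scene7.png [-1.21  1.96  0.17] 0.9 9357
0.17 pics/scene4.png [-0.7  -0.2  -6.06] 0.853 9835
0.17 pics/scene6.png [ 1.03  0.89 -0.08] 0.886 12508
0.17 pics/scene7.png [-2.99  2.96  0.92] 0.865 8485
```

```bash
python3 - <<'E'
from m import *
from scipy.optimize import least_squares
uv=np.array([[47,212],[234,221],[145,280.]])/6.6+[179.6,139.6]; L=[[.034,.027,.076],[-.034,-.027,.076],[-.034,.027,.076]]
f=lambda c,y:(proj("scene",pl([c[0],c[1],y],L))-uv).ravel()
for y in(1.915,1.93,1.945): r=least_squares(f,[.383,.335],args=(y,)); print(y,r.x,r.fun.round(2))
# finer: bright rim ridge along front two rim edges, sampled across the edge
im=cv2.cvtColor(cv2.imread("pics/scene7.png"),6).astype(np.float32); c0=np.array([.383,.335,1.93])
def ridge(A,B,nrm):
    out=[]
    for t in np.linspace(.12,.88,20):
        P=np.array(A)*(1-t)+np.array(B)*t; ds=np.linspace(-.008,.008,65); q=proj("scene",pl(c0,P+np.outer(ds,nrm)))
        v=cv2.remap(im,q[:,:1].astype(np.float32),q[:,1:].astype(np.float32),1).ravel(); w=np.clip(v-np.percentile(v,60),0,None); out.append((w*ds).sum()/w.sum()*1e3)
    o=np.array(out); return np.polyfit(np.linspace(-.38,.38,20),o,1).round(2),o.round(1)
print("front edge dx(mm) [slope,mean]",ridge([-.0325,-.0255,.076],[-.0325,.0255,.076],[1,0,0]))
print("near edge dy",ridge([-.0325,.0255,.076],[.0325,.0255,.076],[0,1,0]))
E
```

```text
1.915 [0.38343115 0.33791503] [-0.43 -0.17  0.57  0.1  -0.14  0.03]
1.93 [0.38322729 0.33798088] [-0.55 -0.02  0.53 -0.04  0.01  0.01]
1.945 [0.38302285 0.33804417] [-0.67  0.13  0.49 -0.17  0.17 -0.  ]
front edge dx(mm) [slope,mean] (array([-1.2 ,  1.44]), array([2.1, 1.4, 1.8, 1.9, 1.8, 2. , 1.6, 1.1, 1.6, 1.6, 1.5, 1.7, 1. ,
       0.8, 1.4, 1.3, 1.1, 1. , 0.7, 1.4]))
near edge dy (array([0.16, 0.17]), array([ 0. ,  0.2,  0.1,  0.5, -0. ,  0.1,  0.1,  0. ,  0.4, -0. ,  0.2,
        0.2,  0. ,  0.5,  0. ,  0.2,  0.3,  0.1,  0.5,  0.2]))
```

```bash
python3 - <<'E'
from m import *
s=manip.state(); p=np.array(s["tcp_pos"]); q=s["ee_rot"]; R0=R.from_quat(np.r_[q[1:],q[0]])
print(p,(R0.inv().apply([.0012,.0008,-.0125])/.02).round(3))
E
```

```text
[0.38344611 0.33624246 0.16652154] [0.067 0.028 0.625]
```

Request:
servo_tool --motion '[{"tx": 0.03, "ty": 0.01, "tz": 0.15, "rx": 0, "ry": 0, "rz": -0.06}, {"tx": 0.03, "ty": 0.01, "tz": 0.2, "rx": 0, "ry": 0, "rz": -0.06}, {"tx": 0.01, "ty": 0.01, "tz": 0.15, "rx": 0, "ry": 0, "rz": 0}, {"tx": 0, "ty": 0, "tz": 0.1, "rx": 0, "ry": 0, "rz": 0}, {"tx": 0, "ty": 0, "tz": 0.03, "rx": 0, "ry": 0, "rz": 0}]'

```text
clock: 19.35
tcp_pos: [0.385, 0.3375, 0.1547]
ee_rot: [0.0, 0.877, 0.48, -0.0]
ft_force: [0.6, 1.1, -1.2]
grip_width: 0.0201
gripper_force: 58.8
```

Request:
servo_tool --motion '[{"tx": 0, "ty": 0, "tz": 0, "rx": 0, "ry": 0, "rz": 0}, {"tx": 0, "ty": 0, "tz": 0, "rx": 0, "ry": 0, "rz": 0}, {"tx": 0, "ty": 0, "tz": 0, "rx": 0, "ry": 0, "rz": 0}, {"tx": 0, "ty": 0, "tz": 0, "rx": 0, "ry": 0, "rz": 0}, {"tx": 0, "ty": 0, "tz": 0, "rx": 0, "ry": 0, "rz": 0}]'

```text
clock: 19.98
tcp_pos: [0.385, 0.3375, 0.1548]
ee_rot: [-0.0, 0.877, 0.48, 0.0]
ft_force: [1.0, -0.1, -0.8]
grip_width: 0.0202
gripper_force: 58.8
```

```bash
python3 chk.py pics/p8.png; python3 - <<'E'
import ft; from ft import *
st=manip.state(); print(st["ft_force"].round(2),np.abs(st["joint_velocities"]).max().round(4),st["grip_width"])
p=st["tcp_pos"]
for ft.TH in(.1,.13):
    r=fit("pics/scene7.png",[.3832,.3346,np.radians(201)],p[2]-.0679); print(r[0].round(2),r[1].round(3))
E
```

```text
tcp [0.3850045  0.33756217 0.15484323] tilt [ 1.17654508e-05  7.95194731e-05 -9.99999997e-01] spindle est [0.38362948 0.33505034] 21.150342837704386 foot z 0.0869432274473282
[-1.18 -0.31 -1.  ] 0.0017 0.019826355807377308
[-1.21  1.9  -1.67] 0.912
[-1.64  2.76 -0.44] 0.903
```

```bash
python3 -c "
from rig import manip; print(manip.sign_off())"
```

```text
the job is handed in; nothing more can be done
None
```

The oblong tube's cap is pushed well back and stays open, and the spindle is held upright and still about 1 cm above the mouth; by my estimate the foot is within about 1 mm of centre and 1° of matching it. I handed the job in after about 20 s of robot time, with no unexpected contact forces on the way.

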